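Knock the plaster blanks out of the moulds and tag the tray

TASK

The two moulds stand mouth down with plaster blanks stuck in them. Lift each by its batten, shake it mouth down low over the plywood tray until it gets no lighter, so that every blank lies in the tray, and stand it empty and mouth down on the bare table again. Only when all blanks are in the tray, move the batch tags over, one for each mould: squeeze each tag clip off the rail and let it grip the rim of any tray wall, upright. Plaster chips, so never have a blank more than 35 cm above the table, and do not disturb the jar, pot and squat bottle.

Things in the scene. Friction and masses are not known exactly. Their poses are not given: they have to be found in the camera images.
- tray_floor (a point): centre of the inner floor of a loose open plywood tray, 216 mm (its x) by 176 mm (its y) outside, 52 mm high, walls 8 mm thick, floor 6 mm thick; it lies on the closed wooden painting case, whose top is 52 mm above the table. z up. This point is 6 mm above the tray's underside and 46 mm below its rim
- tray: the same tray: centre of its underside, x along its long side, z up; the middles of its walls lie at x = +-104 mm and y = +-84 mm, their top edges at z = 52 mm
- mould_a_grip (a point): grip point of the first mould, in the middle of the wooden batten on its back, 62 mm above the mouth; the batten is 120 mm long (mould's x), 22 mm wide (y), 36 mm high (39 to 75 mm above the mouth). The mould stands mouth down, z up; 0.35 kg empty, give or take a tenth, plus 0.075 kg for each blank in it (0.7 N lighter for each that drops out)
- mould_b_grip (a point): grip point of the second mould, which is just like the first
- mould_a: the first mould, a black rubber block under a plywood back 156 mm (x) by 104 mm (y) whose top is 39 mm above the mouth: centre of its mouth (the underside as it stands), x along the batten, z up. Three pockets in it, 36 by 66 mm, centred at x = -46, 0, 46 mm, each hold a plaster blank or nothing
- mould_b: the second mould, same shape, axes and origin. Springy lips at each pocket's two y ends hold a blank against 1.2 to 1.4 times its weight: it stays in when the mould is moved calmly, and works loose when the mould is jerked upward, or stopped short on its way down, at over 0.4 g (a brisk run of up and down strokes of about 4 cm)
- tag_clip_1: the first of two sprung steel tag clips, 44 mm wide (its y; its white tag 52 mm), 68 mm high, 0.075 kg: origin between the tips of its jaws at their lower edge, z up towards its handles, x across the jaws (the tag is on the +x side). At the start it grips the upright board of the tag rail, 20 mm deep
- clip_1_handles (a point): midway between the two rounded handle ends of the first tag clip, 64 mm above the jaw tips: the ends are bars 44 mm long along y, their outsides 51 mm apart (along x) while the clip grips an 8 mm board. Squeezing them together to 31 mm (about 9 N) opens the jaws to 24 mm at the tips, and releasing lets them spring shut
- clip_1_bite (a point): the point between the jaws of the first tag clip, 10 mm above the jaw tips; a board's edge can go 26 mm in from the jaw tips, up to the pivot
- tag_clip_1_jaw (a joint): opening of the first tag clip's jaws, rad: 0 when gripping an 8 mm board, -0.25 shut on nothing, 0.55 wide open
- tag_clip_2: the second tag clip, just like the first, gripping the same rail beside it (it is the one towards the rail's +y)
- clip_2_handles (a point): midway between the handle ends of the second tag clip, as for the first
- clip_2_bite (a point): the point between the jaws of the second tag clip, 10 mm above the jaw tips
- tag_clip_2_jaw (a joint): opening of the second tag clip's jaws, rad, as for the first
- tag_rail: fixed wooden tag rail: a foot 66 by 140 by 14 mm with an upright board 8 mm thick (along x) and 128 mm wide (along y), its top edge 68 mm above the table; origin at the centre of the underside
- rinse_jar: bystander: rinse jar, 67 mm wide, 100 mm high, origin at its underside
- small_pot: bystander: small white pot of yellow paint, 47 mm wide, 36 mm high, origin at its underside
- squat_bottle: bystander: squat red paint bottle, 66 mm wide, 162 mm high, origin at its underside
- blank_a0_c (a point): centre of a stepped plaster blank, 22 mm high (z), 0.075 kg: a flange 34 mm (x) by 64 mm (y), 7 mm thick, below, and a raised panel 27 by 55 mm above it; at the start in the first mould's pocket at x = -46 mm, its centre 18 mm above the mould's mouth (may be absent)
- blank_a1_c (a point): centre of a stepped plaster blank, 22 mm high (z), 0.075 kg: a flange 34 mm (x) by 64 mm (y), 7 mm thick, below, and a raised panel 27 by 55 mm above it; at the start in the first mould's pocket at x = 0 mm, its centre 18 mm above the mould's mouth (may be absent)
- blank_a2_c (a point): centre of a stepped plaster blank, 22 mm high (z), 0.075 kg: a flange 34 mm (x) by 64 mm (y), 7 mm thick, below, and a raised panel 27 by 55 mm above it; at the start in the first mould's pocket at x = 46 mm, its centre 18 mm above the mould's mouth (may be absent)
- blank_b0_c (a point): centre of a stepped plaster blank, 22 mm high (z), 0.075 kg: a flange 34 mm (x) by 64 mm (y), 7 mm thick, below, and a raised panel 27 by 55 mm above it; at the start in the second mould's pocket at x = -46 mm, its centre 18 mm above the mould's mouth (may be absent)
- blank_b1_c (a point): centre of a stepped plaster blank, 22 mm high (z), 0.075 kg: a flange 34 mm (x) by 64 mm (y), 7 mm thick, below, and a raised panel 27 by 55 mm above it; at the start in the second mould's pocket at x = 0 mm, its centre 18 mm above the mould's mouth (may be absent)
- blank_b2_c (a point): centre of a stepped plaster blank, 22 mm high (z), 0.075 kg: a flange 34 mm (x) by 64 mm (y), 7 mm thick, below, and a raised panel 27 by 55 mm above it; at the start in the second mould's pocket at x = 46 mm, its centre 18 mm above the mould's mouth (may be absent)

How it is judged (in metres and radians):
On the way, in this order (a step that is already met when the one before it is completed fails the run):
1. every blank lies in the tray (x of blank_a0_c in the frame of tray between -0.1 and 0.1 m and y of blank_a0_c in the frame of tray between -0.08 and 0.08 m and z of blank_a0_c in the frame of tray between 0 and 0.065 m and x of blank_a1_c in the frame of tray between -0.1 and 0.1 m and y of blank_a1_c in the frame of tray between -0.08 and 0.08 m and z of blank_a1_c in the frame of tray between 0 and 0.065 m and x of blank_a2_c in the frame of tray between -0.1 and 0.1 m and y of blank_a2_c in the frame of tray between -0.08 and 0.08 m and z of blank_a2_c in the frame of tray between 0 and 0.065 m and x of blank_b0_c in the frame of tray between -0.1 and 0.1 m and y of blank_b0_c in the frame of tray between -0.08 and 0.08 m and z of blank_b0_c in the frame of tray between 0 and 0.065 m and x of blank_b1_c in the frame of tray between -0.1 and 0.1 m and y of blank_b1_c in the frame of tray between -0.08 and 0.08 m and z of blank_b1_c in the frame of tray between 0 and 0.065 m and x of blank_b2_c in the frame of tray between -0.1 and 0.1 m and y of blank_b2_c in the frame of tray between -0.08 and 0.08 m and z of blank_b2_c in the frame of tray between 0 and 0.065 m), for 0.2 s.
2. only then a tag clip grips a wall of the tray (((((x of clip_1_bite in the frame of tray between 0.096 and 0.112 m and y of clip_1_bite in the frame of tray between -0.08 and 0.08 m) or (x of clip_1_bite in the frame of tray between -0.112 and -0.096 m and y of clip_1_bite in the frame of tray between -0.08 and 0.08 m) or (y of clip_1_bite in the frame of tray between 0.076 and 0.092 m and x of clip_1_bite in the frame of tray between -0.1 and 0.1 m) or (y of clip_1_bite in the frame of tray between -0.092 and -0.076 m and x of clip_1_bite in the frame of tray between -0.1 and 0.1 m)) and z of clip_1_bite in the frame of tray between 0.027 and 0.055 m and value of joint tag_clip_1_jaw between -0.12 and 0.15 rad and angle between clip_1_bite's own z axis and vertical below 0.3 rad and contact force between tag_clip_1 and tray above 1 N) or (((x of clip_2_bite in the frame of tray between 0.096 and 0.112 m and y of clip_2_bite in the frame of tray between -0.08 and 0.08 m) or (x of clip_2_bite in the frame of tray between -0.112 and -0.096 m and y of clip_2_bite in the frame of tray between -0.08 and 0.08 m) or (y of clip_2_bite in the frame of tray between 0.076 and 0.092 m and x of clip_2_bite in the frame of tray between -0.1 and 0.1 m) or (y of clip_2_bite in the frame of tray between -0.092 and -0.076 m and x of clip_2_bite in the frame of tray between -0.1 and 0.1 m)) and z of clip_2_bite in the frame of tray between 0.027 and 0.055 m and value of joint tag_clip_2_jaw between -0.12 and 0.15 rad and angle between clip_2_bite's own z axis and vertical below 0.3 rad and contact force between tag_clip_2 and tray above 1 N))), for 0.2 s.
3. and then the other one too (((x of clip_1_bite in the frame of tray between 0.096 and 0.112 m and y of clip_1_bite in the frame of tray between -0.08 and 0.08 m) or (x of clip_1_bite in the frame of tray between -0.112 and -0.096 m and y of clip_1_bite in the frame of tray between -0.08 and 0.08 m) or (y of clip_1_bite in the frame of tray between 0.076 and 0.092 m and x of clip_1_bite in the frame of tray between -0.1 and 0.1 m) or (y of clip_1_bite in the frame of tray between -0.092 and -0.076 m and x of clip_1_bite in the frame of tray between -0.1 and 0.1 m)) and z of clip_1_bite in the frame of tray between 0.027 and 0.055 m and value of joint tag_clip_1_jaw between -0.12 and 0.15 rad and angle between each of clip_1_bite, clip_2_bite's own z axis and vertical below 0.3 rad and contact force between each of tag_clip_1, tag_clip_2 and tray above 1 N and ((x of clip_2_bite in the frame of tray between 0.096 and 0.112 m and y of clip_2_bite in the frame of tray between -0.08 and 0.08 m) or (x of clip_2_bite in the frame of tray between -0.112 and -0.096 m and y of clip_2_bite in the frame of tray between -0.08 and 0.08 m) or (y of clip_2_bite in the frame of tray between 0.076 and 0.092 m and x of clip_2_bite in the frame of tray between -0.1 and 0.1 m) or (y of clip_2_bite in the frame of tray between -0.092 and -0.076 m and x of clip_2_bite in the frame of tray between -0.1 and 0.1 m)) and z of clip_2_bite in the frame of tray between 0.027 and 0.055 m and value of joint tag_clip_2_jaw between -0.12 and 0.15 rad), for 0.2 s.
At the end, for the whole second after the job is handed in: all blanks present lie in the tray (centres at most 65 mm above its underside); each tag clip grips a tray wall (bite point within 8 mm of its middle, at most 3 mm above the rim), upright within 0.3 rad; both moulds stand mouth down on the table, level within 0.15 rad; all at rest (all of step 1 and all of step 3 and height (world z) of mould_a_grip between 0.05 and 0.075 m and angle between each of mould_a_grip, mould_b_grip's own z axis and vertical below 0.15 rad and linear speed of each of mould_a, mould_b, tray, tag_clip_1, tag_clip_2 below 0.03 m/s and height (world z) of mould_b_grip between 0.05 and 0.075 m); the robot touches nothing.
It fails at once if a blank is raised more than 0.36 m above the table (height (world z) of any of blank_a0_c, blank_a1_c, blank_a2_c, blank_b0_c, blank_b1_c, blank_b2_c above 0.36 m).
It fails at once if a bystander (rinse jar, small pot, squat bottle) is moved by more than 4 cm or knocked over (distance of any of rinse_jar, small_pot, squat_bottle from where it was at the start of the episode above 0.04 m or angle between any of rinse_jar, small_pot, squat_bottle's own z axis and vertical above 0.5 rad).
Of blank_a0, blank_a1, blank_a2, blank_b0, blank_b1, blank_b2 only 4 to 6 are there at a start; the rules pass over those that are not, and their reading is None.
At some moment in a run one of tray, mould_a, mould_b may be knocked a few centimetres aside while the robot is not near it.
It also fails if it takes over 192 s, if anything falls off the work surface, if the arm or the gripper's body presses on something with over 40 N, if the wrist force passes 120 N, or if a joint passes its speed limit or range.

ROBOT

A 6-joint arm with a two-finger parallel gripper is mounted at the origin on a cart in front of the work surface, level with it; the furniture and walls round the work are solid. World frame = base frame: x ahead of the robot, y to its left, z up, the work surface at z = 0. Lengths are in mm, angles in rad, forces in N, time in s.
With the tool pointing down it reaches from about 300 to 775 mm from the base axis. Payload 14.6 kg.
Tool frame: the origin (TCP) lies between the finger pads; the fingertips stand 14 mm ahead of it and the grasp point (between the pads) lies 5 mm behind it; z points along the fingers, y is the line along which they close (so a half turn about z gives the same grasp; the last joint's range is limited). The gripper opens to 94 mm and grips with 3 to 60 N. Pads are 16 mm wide; open, the fingers measure 119 mm over their backs; the gripper's body (75 mm by 177 mm) begins 78 mm behind the grasp point.
Start: joints at [-1.316, 0.3, 1.521, -0, 1.321, -0.067], TCP at [173.944, -521.759, 219.446] pointing down, gripper open.
Joint ranges: [-3.03, 3.03], [-0.79, 2.21], [0.23, 2.52], [-1.04, 4.18], [0, 3.07], [-2.55, 2.55]. Speed limits (rad/s): [2.22, 2.22, 2.57, 3.14, 3.14, 3.14].

INTERFACE

Orientations are given as a rotation vector (axis times angle).
In Python, from cell import arm gives the robot as it stands. The module is installed in compiled form; this text tells all that it offers.
- The arm moves only by the shell command python3 -m jog 'ROWS' [FORCE]. ROWS is JSON, a list that holds one entry, the list of rows, each a list of 7 numbers: the turn, a rotation vector about the tool's x, y, z each as a share of 0.5 rad, from -1 to 1, then the shift along the tool's x, y, z each as a share of 10 cm, from -1 to 1, then the opening, from -1 (shut) to 1 (fully open). A call has exactly 5 rows; each row is the pose to reach, as a shift and turn from the pose commanded when the call began, along the tool's axes at that moment; what a row does not reach only later rows make up. A row lasts 1/12 s, in which the tool goes at most 41.7 mm and 7.16 degrees, less where a joint would pass 70% of its speed; a pose out of reach is approached as far as the arm can. A call with a number of a shift or a turn outside -1 to 1 is refused whole. A call with a gripper value outside its range is refused whole. The fingers move at their own pace and stop on an object; FORCE is the grip in N (left out, the last holds). Time passes only in rows, so rows that repeat a pose let the fingers close, or fill a call up. It gives the time, the measured TCP pose, the force, the opening and the grip force at its end, in the units of the state.
- arm.state(): the state, without advancing time (a new reading comes with each control period).
- arm.camera(name): name is "scene" or "side" or "wrist"; returns the picture (400x640x3 uint8, blue, green, red); there is no depth.
- arm.camera_model(name): a dict with "camera_matrix" (3x3 intrinsics, pixels), "world_to_cam" (4x4, takes a point from world to camera coordinates); the wrist camera has in their place "tool_from_camera" (4x4, takes a point from camera to tool coordinates, whose origin is the TCP and whose axes are the flange's). Camera axes: x right, y up, looking along -z (the intrinsics and any distortion apply to the point x, -y, -z); pixel columns grow to the right and rows downward; lengths in mm; the calibration is good to about 2 mm. A picture is of the moment at which its call begins: read the wrist's pose just before it. camera_model takes no time and is no camera call.
- arm.hand_in(): hands the job in; it is judged then, once.
The state is a dict: "clock": time; "joint_positions": joint angles; "joint_velocities": joint speeds; "tau": joint torques, N m; "tool_pos": TCP position; "tcp_rot": TCP orientation; "force": force on the tool from outside, world axes, zero at the start; "torque": the same for the moment, N m; "finger_gap": finger opening in mm; "finger_force": force on a finger pad.
Only numpy, scipy, OpenCV 4.12 (cv2) and the standard library are available. Lean on these libraries where they do the work, as an engineer would, in place of code of your own. Each camera call takes 0.05 s, during which the arm holds its last target. There are 200 camera calls.

## Working session

There is one attempt and no reset: what is moved stays moved. The work goes in short steps, Python scripts to look and compute and a shell command to move; the robot and the scene stay as the last step left them, time stands still between calls to the robot, and variables do not carry over. Pictures are saved under pics/ and viewed, at most 14 in all, crops included, and the job is handed in when it is done.

```bash
mkdir -p pics; cat > h.py <<'E'
import numpy as np, cv2
from cell import arm
from scipy.spatial.transform import Rotation as R
def model(n):
    m=arm.camera_model(n); K=np.array(m["camera_matrix"])
    if n=="wrist":
        s=arm.state(); T=np.eye(4); T[:3,:3]=R.from_rotvec(s["tcp_rot"]).as_matrix(); T[:3,3]=s["tool_pos"]
        W=np.linalg.inv(T@np.array(m["tool_from_camera"]))
    else: W=np.array(m["world_to_cam"])
    return K,W
def pix(K,W,p):
    c=W[:3,:3]@np.array(p,float)+W[:3,3]; q=K@np.array([c[0],-c[1],-c[2]]); return q[:2]/q[2]
def ray(K,W,uv,z):
    d=np.linalg.inv(K)@np.array([uv[0],uv[1],1]); d=np.array([d[0],-d[1],-d[2]])
    Rt=W[:3,:3].T; o=-Rt@W[:3,3]; d=Rt@d; return o+d*(z-o[2])/d[2]
def snap(n,name):
    K,W=model(n); np.savez(f"pics/{name}.npz",K=K,W=W); im=arm.camera(n); cv2.imwrite(f"pics/{name}.png",im); return im
def load(name):
    d=np.load(f"pics/{name}.npz"); return d["K"],d["W"]
def crop(name,x0,y0,x1,y1,out,f):
    im=cv2.imread(f"pics/{name}.png")[y0:y1,x0:x1]; cv2.imwrite(f"pics/{out}.png",cv2.resize(im,None,fx=f,fy=f,interpolation=cv2.INTER_CUBIC))
def go(p,yaw=None):
    """shift in tool units (10cm) to world TCP p; and turn to tool-down with tool-x yaw"""
    s=arm.state(); M=R.from_rotvec(s["tcp_rot"]); print("shift",np.round(M.inv().apply(np.array(p)-s["tool_pos"])/100,3))
    if yaw is not None:
        best=None
        for y in (yaw,yaw+180):
            T=R.from_euler("z",y,degrees=True)*R.from_euler("x",180,degrees=True)
            v=(M.inv()*T).as_rotvec()/0.5; print("turn",np.round(v,3))
def st():
    s=arm.state(); M=R.from_rotvec(s["tcp_rot"]).as_matrix()
    print(round(s["clock"],2),"pos",np.round(s["tool_pos"],1),"xax",np.round(M[:,0],3),"zax",np.round(M[:,2],3),"F",np.round(s["force"],2),"gap",round(s["finger_gap"],1),"ff",np.round(s["finger_force"],1),"q",np.round(s["joint_positions"],2))
E
python3 - <<'E'
from h import *
snap("scene","s0");snap("side","d0");snap("wrist","w0");st()
for n in("scene","side","wrist"):
    K,W=model(n);print(n,np.round(-W[:3,:3].T@W[:3,3]),np.round(-W[2,:3],2),arm.camera_model(n).keys())
E
```

```text
0.15 pos [ 173.9 -521.6  219. ] xax [0.949 0.316 0.   ] zax [-0.     0.001 -1.   ] F [-0.29 -0.45 -0.19] gap 94.5 ff 0.0 q [-1.32  0.3   1.52 -0.    1.32 -0.07]
scene [1264.  174. 1003.] [-0.6  -0.1  -0.79] dict_keys(['camera_matrix', 'world_to_cam'])
side [ 312. -809.  429.] [ 0.27  0.89 -0.35] dict_keys(['camera_matrix', 'world_to_cam'])
wrist [ 238. -500.  384.] [-0.22 -0.07 -0.97] dict_keys(['camera_matrix', 'tool_from_camera'])
```

View pics/s0.png

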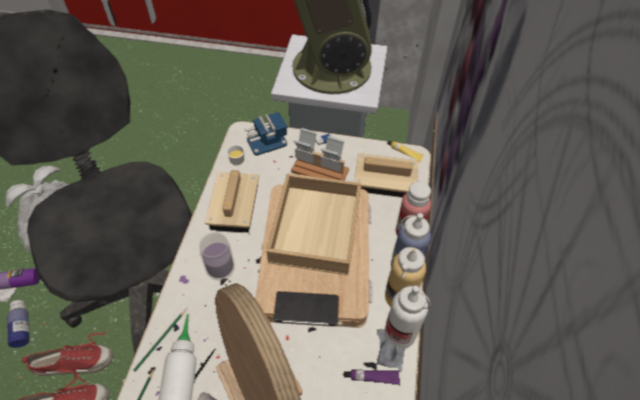

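View pics/d0.png

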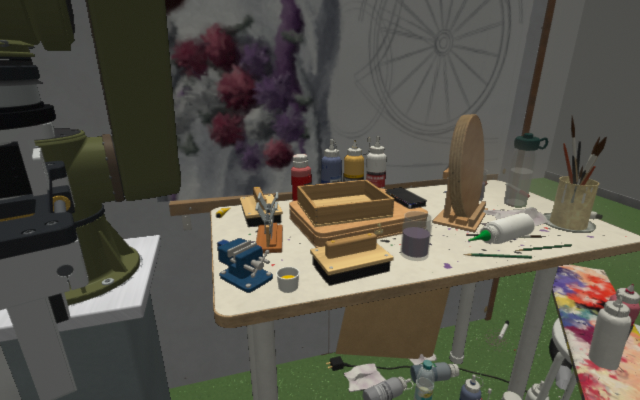

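```bash
python3 -c "
from h import *
crop('s0',190,110,450,300,'s0c',3)"
```

```text
(no output)
```

View pics/s0c.png

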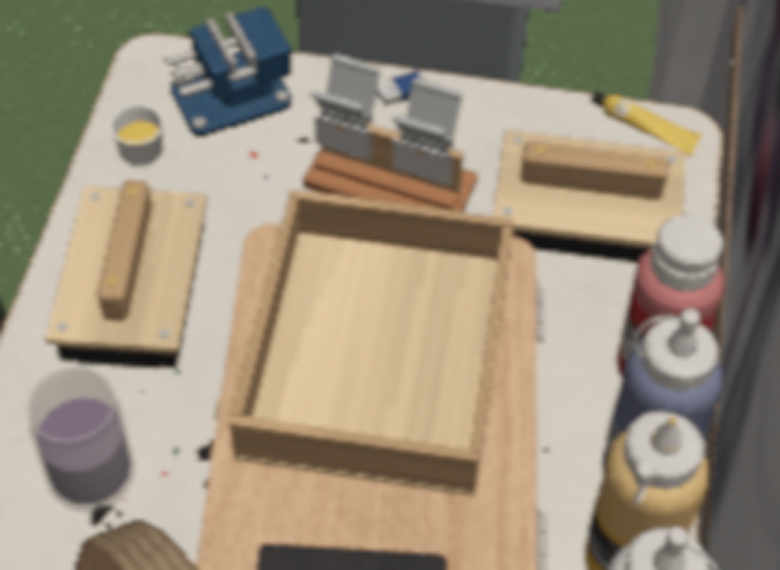

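```bash
python3 - <<'E'
from h import *
K,W=load('s0')
def f(l,z): 
    a=np.array([ray(K,W,(190+u/3,110+v/3),z)[:2] for u,v in l]); print(np.round(a).tolist(),'mean',np.round(a.mean(0))); return a
def ang(a,b): print('  ang',np.degrees(np.arctan2(*(b-a)[::-1])).round(1),np.linalg.norm(b-a).round())
a=f([(297,195),(512,218),(477,457),(235,420)],104);ang(a[0],a[3]);ang(a[1],a[2]);ang(a[0],a[1])
a=f([(85,187),(207,195),(180,352),(50,345)],39);ang(a[0],a[3]);ang(a[1],a[2]);ang(a[0],a[1])
a=f([(137,183),(112,292)],75);ang(*a)
a=f([(503,132),(687,152),(680,245),(495,232)],39);ang(a[0],a[1]);ang(a[3],a[2]);ang(a[0],a[3])
a=f([(525,150),(665,165)],75);ang(*a)
print('rail foot');a=f([(307,183),(465,210),(475,178)],14);ang(a[0],a[1])
print('board');a=f([(320,120),(460,153)],68);ang(*a)
print('jar,pot,redbottle');f([(85,480)],0);f([(138,150)],0);f([(690,235)],162)
E
```

```text
[[535.0, -15.0], [526.0, 152.0], [739.0, 155.0], [742.0, -14.0]] mean [636.  70.]
  ang 0.4 207.0
  ang 0.9 213.0
  ang 93.1 167.0
[[508.0, -204.0], [497.0, -102.0], [653.0, -83.0], [665.0, -183.0]] mean [ 581. -143.]
  ang 7.6 159.0
  ang 6.9 157.0
  ang 96.1 102.0
[[524.0, -150.0], [632.0, -138.0]] mean [ 578. -144.]
  ang 6.1 109.0
[[379.0, 131.0], [372.0, 288.0], [475.0, 288.0], [490.0, 139.0]] mean [429. 211.]
  ang 92.6 158.0
  ang 95.8 150.0
  ang 4.2 111.0
[[429.0, 153.0], [423.0, 267.0]] mean [426. 210.]
  ang 92.8 114.0
rail foot
[[447.0, -28.0], [451.0, 109.0], [414.0, 113.0]] mean [438.  65.]
  ang 88.4 138.0
board
[[422.0, -21.0], [436.0, 100.0]] mean [429.  39.]
  ang 83.4 122.0
jar,pot,redbottle
[[753.0, -133.0]] mean [ 753. -133.]
[[427.0, -186.0]] mean [ 427. -186.]
[[565.0, 280.0]] mean [565. 280.]
```

View pics/w0.png

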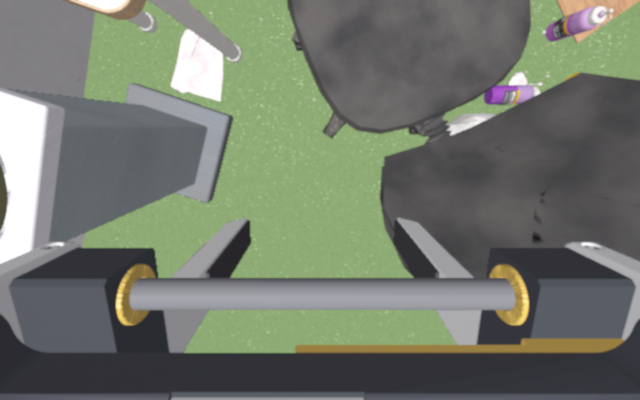

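```bash
python3 -m jog '[[[0,0,0,0.2,-0.09,0,1],[0,0,0,0.4,-0.18,0,1],[0,0,0,0.6,-0.28,0,1],[0,0,0,0.8,-0.37,0,1],[0,0,0,1,-0.46,0,1]]]' 30
python3 -m jog '[[[0,0,0,0.2,-0.09,0,1],[0,0,0,0.4,-0.18,0,1],[0,0,0,0.6,-0.28,0,1],[0,0,0,0.8,-0.37,0,1],[0,0,0,1,-0.46,0,1]]]'
python3 -m jog '[[[0,0,0,0.2,-0.09,0,1],[0,0,0,0.4,-0.18,0,1],[0,0,0,0.6,-0.28,0,1],[0,0,0,0.8,-0.37,0,1],[0,0,0,1,-0.46,0,1]]]'
python3 -m jog '[[[0,0,0,0.2,-0.09,0,1],[0,0,0,0.4,-0.18,0,1],[0,0,0,0.6,-0.28,0,1],[0,0,0,0.8,-0.37,0,1],[0,0,0,1,-0.46,0,1]]]'
python3 -m jog '[[[0,0,0.1,0.2,-0.09,0,1],[0,0,0.2,0.4,-0.18,0,1],[0,0,0.3,0.6,-0.28,0,1],[0,0,0.4,0.8,-0.37,0,1],[0,0,0.4,1,-0.46,0,1]]]'
python3 - <<'E'
from h import *
st();snap("wrist","w1")
E
```

```text
clock: 0.57
tool_pos: [254.8, -445.6, 219.2]
tcp_rot: [-3.101, -0.503, 0.0]
force: [0.2, -0.1, -0.8]
finger_gap: 94.1
finger_force: 0.0
clock: 0.98
tool_pos: [335.2, -370.3, 219.3]
tcp_rot: [-3.101, -0.503, 0.0]
force: [0.8, -0.0, -1.3]
finger_gap: 93.9
finger_force: 0.0
clock: 1.4
tool_pos: [415.5, -295.0, 219.3]
tcp_rot: [-3.101, -0.503, 0.0]
force: [-0.3, -0.1, -0.1]
finger_gap: 94.4
finger_force: 0.0
clock: 1.82
tool_pos: [495.9, -219.8, 219.3]
tcp_rot: [-3.101, -0.503, 0.0]
force: [-0.2, -0.5, 0.5]
finger_gap: 94.4
finger_force: 0.0
clock: 2.23
tool_pos: [576.2, -144.5, 219.2]
tcp_rot: [-3.136, -0.186, 0.001]
force: [0.2, -0.4, 0.4]
finger_gap: 93.6
finger_force: 0.0
2.23 pos [ 576.2 -144.5  219.2] xax [ 0.993  0.118 -0.   ] zax [-0.  0. -1.] F [ 0.19 -0.41  0.43] gap 93.6 ff 0.0 q [-0.31  0.4   1.39 -0.    1.35  1.14]
```

View pics/w1.png

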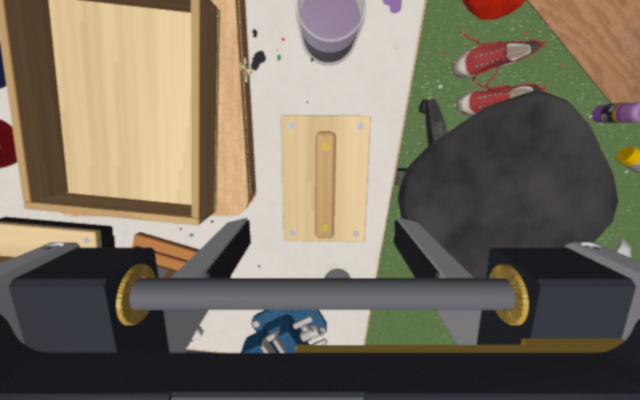

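```bash
python3 - <<'E'
from h import *
K,W=load('w1')
a=np.array([ray(K,W,p,39)[:2] for p in [(282,115),(370,115),(366,241),(284,241)]]);print(a.round().tolist(),a.mean(0));print(np.linalg.norm(a[0]-a[1]),np.linalg.norm(a[1]-a[2]))
b=np.array([ray(K,W,p,75)[:2] for p in [(325.5,132),(325,238)]]);print(b.round(),b.mean(0))
for v in(a[0]-a[3],a[1]-a[2],b[0]-b[1]):print(np.degrees(np.arctan2(v[1],v[0])))
t=[ray(K,W,p,104)[:2].round() for p in [(215,222),(25,207),(216,0)]];print(t)
go([*b.mean(0),59],6.8)
E
```

```text
[[650.0, -89.0], [662.0, -190.0], [508.0, -209.0], [496.0, -105.0]] [ 578.94936044 -148.4263634 ]
101.10620049399313 154.69533073402445
[[ 637. -141.]
 [ 520. -155.]] [ 578.91799776 -147.69922248]
5.938718887386359
7.1532039176362
6.7178479659056665
[array([536., -40.]), array([529., 150.]), array([736., -34.])]
shift [0.002 0.057 1.599]
turn [-0.002 -0.     0.008]
turn [ 0.000e+00 -3.000e-03 -6.275e+00]
```

```bash
python3 -m jog '[[[0,0,0,0,0.05,0.2,1],[0,0,0,0,0.05,0.4,1],[0,0,0,0,0.05,0.6,1],[0,0,0,0,0.05,0.8,1],[0,0,0,0,0.05,1,1]]]' 40 >/dev/null
python3 -m jog '[[[0,0,0,0,0,0.2,1],[0,0,0,0,0,0.4,1],[0,0,0,0,0,0.55,1],[0,0,0,0,0,0.6,1],[0,0,0,0,0,0.6,1]]]'
python3 -m jog '[[[0,0,0,0,0,0,-1],[0,0,0,0,0,0,-1],[0,0,0,0,0,0,-1],[0,0,0,0,0,0,-1],[0,0,0,0,0,0,-1]]]'
python3 -m jog '[[[0,0,0,0,0,0,-1],[0,0,0,0,0,0,-1],[0,0,0,0,0,0,-1],[0,0,0,0,0,0,-1],[0,0,0,0,0,0,-1]]]'
python3 -m jog '[[[0,0,0,0,0,-0.02,-1],[0,0,0,0,0,-0.07,-1],[0,0,0,0,0,-0.12,-1],[0,0,0,0,0,-0.15,-1],[0,0,0,0,0,-0.16,-1]]]'
python3 -m jog '[[[0,0,0,0,0,-0.05,-1],[0,0,0,0,0,-0.15,-1],[0,0,0,0,0,-0.25,-1],[0,0,0,0,0,-0.35,-1],[0,0,0,0,0,-0.4,-1]]]'
python3 -m jog '[[[0,0,0,0,0,-0.05,-1],[0,0,0,0,0,-0.15,-1],[0,0,0,0,0,-0.25,-1],[0,0,0,0,0,-0.3,-1],[0,0,0,0,0,-0.3,-1]]]'
python3 - <<'E'
from h import *
st();snap("scene","s1")
go([636,37,176],1)
E
```

```text
clock: 3.12
tool_pos: [575.5, -150.3, 58.2]
tcp_rot: [-3.135, -0.191, 0.004]
force: [-0.2, 0.4, 0.3]
finger_gap: 94.1
finger_force: 0.0
clock: 3.53
tool_pos: [576.3, -150.5, 60.0]
tcp_rot: [3.135, 0.191, 0.001]
force: [-0.4, -0.8, -0.5]
finger_gap: 64.1
finger_force: 0.0
clock: 3.95
tool_pos: [576.1, -150.4, 59.4]
tcp_rot: [-3.136, -0.191, 0.0]
force: [0.3, 0.1, -1.1]
finger_gap: 31.0
finger_force: 0.0
clock: 4.37
tool_pos: [576.3, -150.5, 76.0]
tcp_rot: [3.136, 0.191, 0.001]
force: [-0.6, -0.2, -6.3]
finger_gap: 21.9
finger_force: 40.0
clock: 4.78
tool_pos: [576.8, -150.6, 117.7]
tcp_rot: [3.135, 0.191, 0.004]
force: [0.2, -0.0, -5.7]
finger_gap: 22.0
finger_force: 40.0
clock: 5.2
tool_pos: [576.7, -150.6, 147.1]
tcp_rot: [3.135, 0.191, 0.003]
force: [-1.0, -0.0, -6.4]
finger_gap: 21.8
finger_force: 40.0
5.2 pos [ 576.7 -150.6  147.1] xax [0.993 0.122 0.002] zax [ 0.002 -0.001 -1.   ] F [-0.99 -0.04 -6.41] gap 21.8 ff 40.0 q [-0.32  0.47  1.47 -0.    1.21  1.13]
shift [ 0.82  -1.788 -0.299]
turn [ 0.001 -0.002  0.209]
turn [ 3.000e-03  1.000e-03 -6.074e+00]
```

```bash
python3 -m jog '[[[0,0,0,0,0,-0.05,-1],[0,0,0,0,0,-0.15,-1],[0,0,0,0,0,-0.25,-1],[0,0,0,0,0,-0.35,-1],[0,0,0,0,0,-0.43,-1]]]' >/dev/null
python3 -m jog '[[[0,0,0,0.04,-0.08,0,-1],[0,0,0,0.12,-0.25,0,-1],[0,0,0,0.22,-0.48,0,-1],[0,0,0,0.33,-0.72,0,-1],[0,0,0,0.42,-0.94,0,-1]]]' >/dev/null
python3 -m jog '[[[0,0,0.04,0.09,-0.2,0,-1],[0,0,0.08,0.19,-0.45,0,-1],[0,0,0.12,0.29,-0.68,0,-1],[0,0,0.16,0.37,-0.82,0,-1],[0,0,0.2,0.4,-0.88,0,-1]]]' >/dev/null
python3 -m jog '[[[0,0,0,0,0,0.05,-1],[0,0,0,0,0,0.1,-1],[0,0,0,0,0,0.15,-1],[0,0,0,0,0,0.15,-1],[0,0,0,0,0,0.15,-1]]]'
python3 - <<'E'
from h import *
st();snap("scene","s2");crop('s2',190,110,450,300,'s2c',3)
E
```

```text
clock: 6.92
tool_pos: [635.1, 39.6, 172.9]
tcp_rot: [3.141, 0.033, -0.002]
force: [0.6, -0.5, -6.1]
finger_gap: 21.7
finger_force: 40.0
6.92 pos [635.1  39.6 172.9] xax [ 1.     0.021 -0.001] zax [-0.001 -0.    -1.   ] F [ 0.64 -0.55 -6.14] gap 21.7 ff 40.0 q [ 0.    0.53  1.31 -0.    1.3   1.55]
```

View pics/s2c.png

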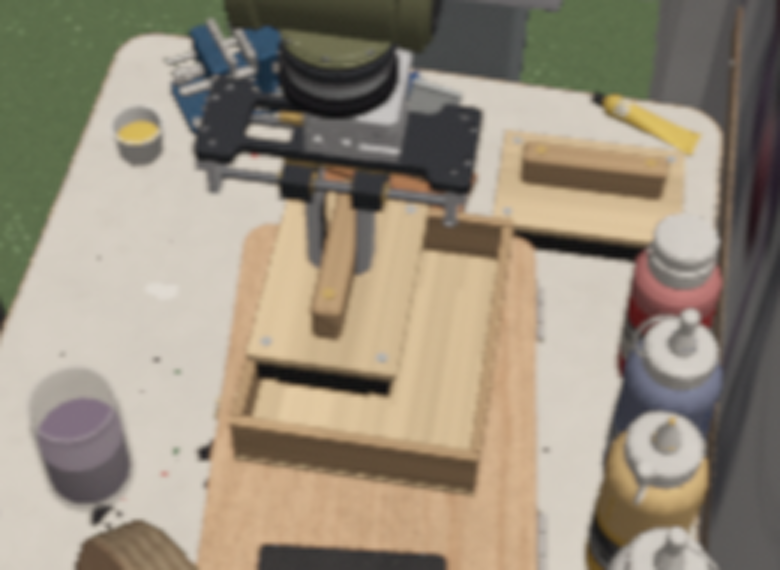

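```bash
for i in 1 2 3; do python3 -m jog '[[[0,0,0,0,0,-0.4,-1],[0,0,0,0,0,0,-1],[0,0,0,0,0,-0.4,-1],[0,0,0,0,0,0,-1],[0,0,0,0,0,0,-1]]]' | grep -E "force|pos|gap"
python3 -m jog '[[[0,0,0,0,0,0,-1],[0,0,0,0,0,0,-1],[0,0,0,0,0,0,-1],[0,0,0,0,0,0,-1],[0,0,0,0,0,0,-1]]]' | grep ^force; done
```

```text
tool_pos: [634.1, 39.9, 169.9]
force: [-1.3, -0.5, -6.7]
finger_gap: 21.8
finger_force: 40.0
force: [-0.3, -0.6, -3.6]
tool_pos: [634.0, 40.2, 169.5]
force: [-1.6, 0.3, -6.7]
finger_gap: 22.0
finger_force: 40.0
force: [-0.3, 0.1, -2.9]
tool_pos: [634.0, 40.2, 169.5]
force: [-1.2, 0.4, -6.6]
finger_gap: 21.6
finger_force: 40.0
force: [1.0, -0.3, -3.6]
```

```bash
for i in 1 2; do python3 -m jog '[[[0,0,0,0,0,-0.4,-1],[0,0,0,0,0,0,-1],[0,0,0,0,0,-0.4,-1],[0,0,0,0,0,0,-1],[0,0,0,0,0,0,-1]]]' >/dev/null; done
for i in 1 2; do python3 -m jog '[[[0,0,0,0,0,0,-1],[0,0,0,0,0,0,-1],[0,0,0,0,0,0,-1],[0,0,0,0,0,0,-1],[0,0,0,0,0,0,-1]]]' | grep ^force; done
python3 - <<'E'
from h import *
f=[]
for i in range(5): f.append(arm.state()["force"][2]); arm.camera("side")
snap("side","d1");print(np.round(f,2))
crop('d1',200,130,460,300,'d1c',3)
go([579,-148,190],6.8)
E
```

```text
force: [0.1, 0.2, -3.5]
force: [0.1, -0.0, -3.9]
[-3.91 -3.94 -5.24 -3.8  -3.87]
shift [-0.605  1.869 -0.165]
turn [-0.     0.    -0.194]
turn [0.    0.    6.089]
```

View pics/d1c.png

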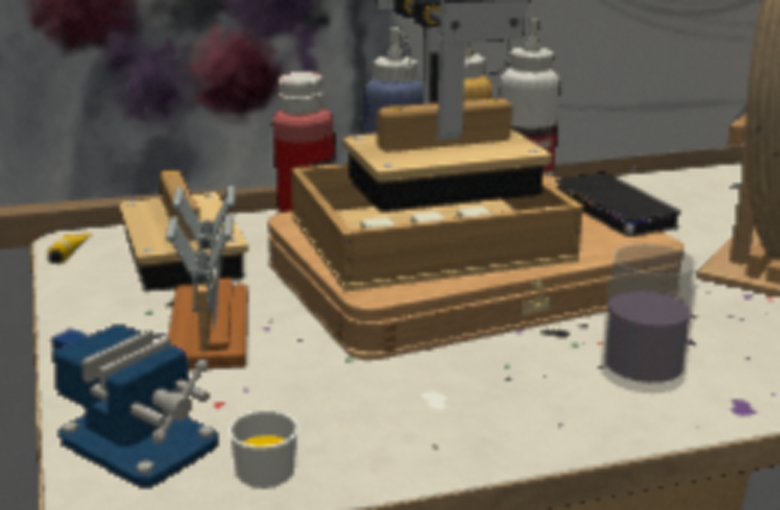

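```bash
python3 -m jog '[[[0,0,0,0,0,-0.1,-1],[0,0,-0.05,-0.03,0.1,-0.2,-1],[0,0,-0.1,-0.12,0.4,-0.2,-1],[0,0,-0.15,-0.22,0.7,-0.2,-1],[0,0,-0.19,-0.32,1,-0.2,-1]]]' >/dev/null
python3 -m jog '[[[0,0,0,-0.1,0.3,0,-1],[0,0,0,-0.15,0.6,0,-1],[0,0,0,-0.2,0.84,0,-1],[0,0,0,-0.2,0.9,0,-1],[0,0,0,-0.2,0.9,0,-1]]]'|grep pos
python3 -m jog '[[[0,0,0,0,0,0.2,-1],[0,0,0,0,0,0.4,-1],[0,0,0,0,0,0.6,-1],[0,0,0,0,0,0.8,-1],[0,0,0,0,0,1,-1]]]'|grep pos
python3 -m jog '[[[0,0,0,0,0,0.06,-1],[0,0,0,0,0,0.12,-1],[0,0,0,0,0,0.16,-1],[0,0,0,0,0,0.18,-1],[0,0,0,0,0,0.2,-1]]]'
```

```text
tool_pos: [596.2, -153.8, 194.1]
tool_pos: [596.6, -150.7, 93.1]
clock: 13.1
tool_pos: [596.7, -152.1, 74.3]
tcp_rot: [3.136, 0.184, 0.002]
force: [-0.6, 0.2, -3.8]
finger_gap: 21.9
finger_force: 40.0
```

```bash
python3 -m jog '[[[0,0,0,0,0,0.03,-1],[0,0,0,0,0,0.06,-1],[0,0,0,0,0,0.08,-1],[0,0,0,0,0,0.09,-1],[0,0,0,0,0,0.09,-1]]]'|grep -E "pos|^force"
python3 -m jog '[[[0,0,0,0,0,0.01,-1],[0,0,0,0,0,0.02,-1],[0,0,0,0,0,0.02,-1],[0,0,0,0,0,0.03,-1],[0,0,0,0,0,0.03,-1]]]'|grep -E "pos|^force"
python3 -m jog '[[[0,0,0,0,0,0.01,-1],[0,0,0,0,0,0.02,-1],[0,0,0,0,0,0.02,-1],[0,0,0,0,0,0.02,-1],[0,0,0,0,0,0.02,-1]]]'|grep -E "pos|^force"
```

```text
tool_pos: [596.1, -152.2, 64.2]
force: [-0.3, 0.3, -4.4]
tool_pos: [596.3, -152.2, 62.1]
force: [-3.5, 0.8, 3.5]
tool_pos: [596.4, -152.2, 62.1]
force: [-13.9, 4.3, 24.8]
```

```bash
python3 -m jog '[[[0,0,0,0,0,-0.02,0],[0,0,0,0,0,-0.02,0],[0,0,0,0,0,-0.02,0.3],[0,0,0,0,0,-0.02,0.5],[0,0,0,0,0,-0.02,0.5]]]' 40|grep -E "gap|^force"
for i in 1 2; do python3 -m jog '[[[0,0,0,0,0,-0.15,0.5],[0,0,0,0,0,-0.3,0.5],[0,0,0,0,0,-0.5,0.5],[0,0,0,0,0,-0.7,1],[0,0,0,0,0,-0.9,1]]]'|grep pos; done
for i in 1 2 3 4; do python3 -m jog '[[[0,0,0,-0.06,-0.2,0,1],[0,0,0,-0.12,-0.4,0,1],[0,0,0,-0.18,-0.6,0,1],[0,0,0,-0.24,-0.8,0,1],[0,0,0,-0.31,-0.95,0,1]]]'>/dev/null; done
for i in 1 2 3; do python3 -m jog '[[[0,0,-0.2,0,0,0,1],[0,0,-0.4,0,0,0,1],[0,0,-0.6,0,0,0,1],[0,0,-0.8,0,0,0,1],[0,0,-1,0,0,0,1]]]'>/dev/null; done
python3 - <<'E'
from h import *
st();snap("wrist","w2");snap("scene","s3")
E
```

```text
force: [0.3, -0.7, 0.7]
finger_gap: 51.3
tool_pos: [596.1, -152.2, 152.1]
tool_pos: [596.1, -152.2, 242.2]
18.52 pos [428.8 210.8 241.4] xax [-0.051  0.999 -0.   ] zax [ 0. -0. -1.] F [ 0.21 -0.14 -0.22] gap 94.0 ff 0.0 q [ 0.38  0.12  1.69 -0.    1.33  0.33]
```

View pics/w2.png

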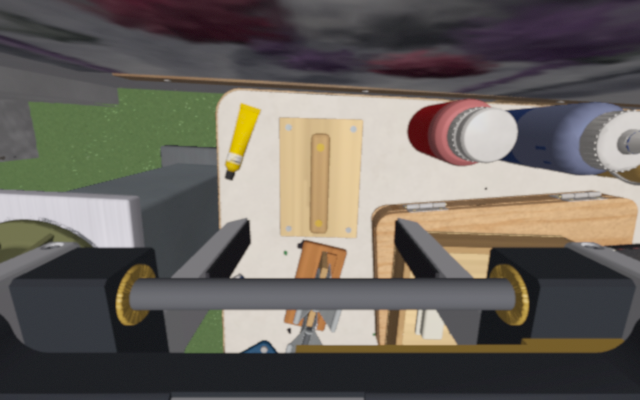

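```bash
python3 - <<'E'
from h import *
K,W=load('w2')
a=np.array([ray(K,W,p,39)[:2] for p in [(281,117),(363,119),(357,239),(279,236)]]);print(a.round().tolist(),a.mean(0))
b=np.array([ray(K,W,p,75)[:2] for p in [(320,135),(318,233)]]);print(b.round(),b.mean(0))
for v in(a[0]-a[3],a[1]-a[2],b[0]-b[1]):print(np.degrees(np.arctan2(v[1],v[0])))
go([*b.mean(0),59],91.5)
E
```

```text
[[375.0, 286.0], [476.0, 289.0], [481.0, 132.0], [375.0, 131.0]] [426.75228545 209.39178689]
[[424. 268.]
 [428. 152.]] [425.83004385 209.77300414]
90.07552889776673
91.88287724186397
91.67165465652457
shift [-0.009 -0.03   1.824]
turn [-0.     0.     0.043]
turn [-0.   -0.   -6.24]
```

```bash
python3 -m jog '[[[0,0,0.04,0,-0.03,0.2,0.3],[0,0,0.04,0,-0.03,0.4,0.3],[0,0,0.04,0,-0.03,0.6,0.3],[0,0,0.04,0,-0.03,0.8,0.3],[0,0,0.04,0,-0.03,1,0.3]]]' 40 >/dev/null
python3 -m jog '[[[0,0,0,0,0,0.2,0.2],[0,0,0,0,0,0.4,0.2],[0,0,0,0,0,0.6,0.2],[0,0,0,0,0,0.75,0.2],[0,0,0,0,0,0.82,0.2]]]'
for i in 1 2 ; do python3 -m jog '[[[0,0,0,0,0,0,-1],[0,0,0,0,0,0,-1],[0,0,0,0,0,0,-1],[0,0,0,0,0,0,-1],[0,0,0,0,0,0,-1]]]' |grep -E "pos|finger"; done
for i in 1 2 3 4; do python3 -m jog '[[[0,0,0,0,0,-0.05,-1],[0,0,0,0,0,-0.15,-1],[0,0,0,0,0,-0.28,-1],[0,0,0,0,0,-0.38,-1],[0,0,0,0,0,-0.45,-1]]]'|grep ^force;done
for i in 1 2; do python3 -m jog '[[[0,0,0,0,0,0,-1],[0,0,0,0,0,0,-1],[0,0,0,0,0,0,-1],[0,0,0,0,0,0,-1],[0,0,0,0,0,0,-1]]]' |grep -E "pos|force"; done
python3 - <<'E'
from h import *
go([636,102,240],1)
E
```

```text
clock: 19.45
tool_pos: [425.1, 210.3, 57.6]
tcp_rot: [-2.196, -2.245, 0.003]
force: [-0.0, -0.5, 0.2]
finger_gap: 56.3
finger_force: 0.0
tool_pos: [426.2, 210.8, 60.2]
finger_gap: 26.3
finger_force: 0.0
tool_pos: [426.0, 210.8, 60.0]
finger_gap: 21.6
finger_force: 40.0
force: [-0.5, 0.1, -3.6]
force: [0.6, -0.2, -4.9]
force: [-0.0, 0.4, -4.8]
force: [0.2, 0.3, -5.7]
tool_pos: [425.6, 210.6, 239.0]
force: [-0.7, -0.5, -4.7]
finger_force: 40.0
tool_pos: [425.8, 210.7, 239.4]
force: [0.2, -0.1, -5.4]
finger_force: 40.0
shift [-1.141  2.073 -0.005]
turn [ 0.    -0.     3.159]
turn [ 0.     0.    -3.124]
```

```bash
python3 -m jog '[[[0,0,0,-0.05,0.08,0,-1],[0,0,0,-0.14,0.25,0,-1],[0,0,0,-0.26,0.48,0,-1],[0,0,0,-0.4,0.72,0,-1],[0,0,0,-0.52,0.94,0,-1]]]' >/dev/null
python3 -m jog '[[[0,0,0,-0.12,0.22,0,-1],[0,0,0,-0.26,0.48,0,-1],[0,0,0,-0.4,0.73,0,-1],[0,0,0,-0.5,0.92,0,-1],[0,0,0,-0.55,1,0,-1]]]' >/dev/null
python3 -m jog '[[[0,0,0.05,-0.03,0.06,0,-1],[0,0,0.2,-0.06,0.11,0,-1],[0,0,0.4,-0.07,0.13,0,-1],[0,0,0.6,-0.07,0.13,0,-1],[0,0,0.8,-0.07,0.13,0,-1]]]' >/dev/null
for i in 1 2 3; do python3 -m jog '[[[0,0,0.2,0,0,0,-1],[0,0,0.4,0,0,0,-1],[0,0,0.6,0,0,0,-1],[0,0,0.75,0,0,0,-1],[0,0,0.79,0,0,0,-1]]]' >/dev/null;done
python3 - <<'E'
from h import *
st();snap("scene","s4");go([636,102,176],1);crop('s4',190,110,450,300,'s4c',3)
E
```

```text
25.28 pos [635.6 102.2 239.5] xax [ 1.     0.011 -0.   ] zax [-0.  0. -1.] F [ 0.47 -0.98 -5.42] gap 21.9 ff 40.0 q [0.1  0.5  1.2  0.   1.44 1.66]
shift [0.004 0.002 0.635]
turn [-0.    0.   -0.01]
turn [0.    0.    6.273]
```

View pics/s4c.png

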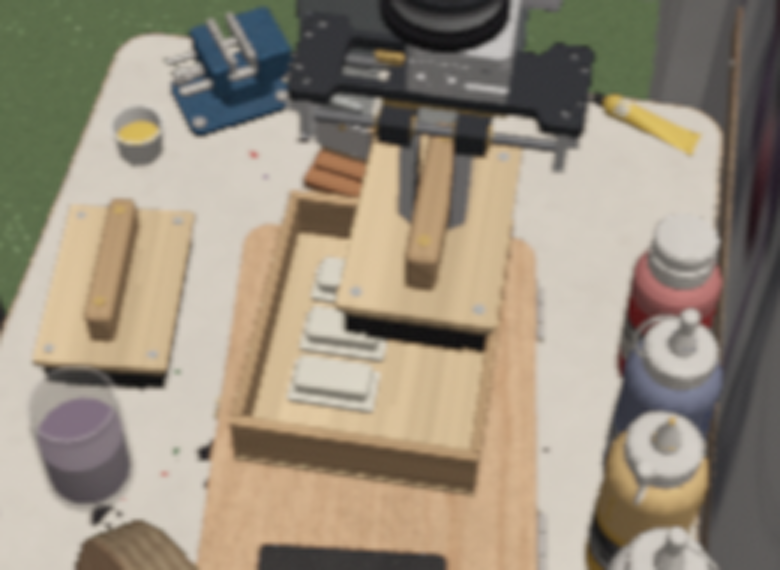

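```bash
python3 -m jog '[[[0,0,0,0,0,0.1,-1],[0,0,0,0,0,0.25,-1],[0,0,0,0,0,0.4,-1],[0,0,0,0,0,0.55,-1],[0,0,0,0,0,0.63,-1]]]' >/dev/null
for i in 1 2 3 4; do python3 -m jog '[[[0,0,0,0,0,-0.4,-1],[0,0,0,0,0,0,-1],[0,0,0,0,0,-0.4,-1],[0,0,0,0,0,0,-1],[0,0,0,0,0,0,-1]]]' |grep pos
python3 -m jog '[[[0,0,0,0,0,0,-1],[0,0,0,0,0,0,-1],[0,0,0,0,0,0,-1],[0,0,0,0,0,0,-1],[0,0,0,0,0,0,-1]]]' | grep ^force; done
python3 - <<'E'
from h import *
f=[]
for i in range(6): f.append(arm.state()["force"][2]); arm.camera("side")
print(np.round(f,2))
E
```

```text
tool_pos: [634.2, 101.9, 172.1]
force: [-0.3, 0.7, -4.0]
tool_pos: [634.3, 101.9, 172.5]
force: [1.3, -0.0, -3.2]
tool_pos: [634.3, 101.9, 172.5]
force: [0.6, -1.1, -4.3]
tool_pos: [634.3, 101.9, 172.5]
force: [-0.3, -0.4, -3.0]
[-2.95 -3.01 -3.12 -3.39 -4.21 -3.37]
```

```bash
for i in 1 2; do python3 -m jog '[[[0,0,0,0,0,-0.45,-1],[0,0,0,0,0,0,-1],[0,0,0,0,0,-0.45,-1],[0,0,0,0,0,0,-1],[0,0,0,0,0,0,-1]]]' >/dev/null;done
python3 -m jog '[[[0,0,0,0,0,0,-1],[0,0,0,0,0,-0.15,-1],[0,0,0,0,0,-0.35,-1],[0,0,0,0,0,-0.55,-1],[0,0,0,0,0,-0.65,-1]]]' >/dev/null
for i in 1 2 3 4; do python3 -m jog '[[[0,0,-0.2,0,0,0,-1],[0,0,-0.4,0,0,0,-1],[0,0,-0.6,0,0,0,-1],[0,0,-0.75,0,0,0,-1],[0,0,-0.79,0,0,0,-1]]]' >/dev/null;done
python3 -m jog '[[[0,0,0,0.05,-0.08,0,-1],[0,0,0,0.14,-0.25,0,-1],[0,0,0,0.26,-0.48,0,-1],[0,0,0,0.4,-0.72,0,-1],[0,0,0,0.52,-0.94,0,-1]]]' >/dev/null
python3 -m jog '[[[0,0,0,0.12,-0.22,0,-1],[0,0,0,0.26,-0.48,0,-1],[0,0,0,0.4,-0.73,0,-1],[0,0,0,0.5,-0.92,0,-1],[0,0,0,0.57,-1,0,-1]]]' >/dev/null
python3 - <<'E'
from h import *
f=[]
for i in range(4): f.append(arm.state()["force"][2]); arm.camera("side")
print(np.round(f,2));st();snap("scene","s5");go([427,205,65],91);crop('s5',190,110,450,300,'s5c',3)
E
```

```text
[-3.11 -2.95 -3.46 -3.6 ]
33.33 pos [440.2 206.9 241.7] xax [-0.019  1.     0.   ] zax [ 0.001  0.    -1.   ] F [-0.1   0.53 -4.13] gap 21.5 ff 40.0 q [ 0.36  0.14  1.66 -0.    1.34  0.34]
shift [-0.014 -0.134  1.765]
turn [0.001 0.    0.004]
turn [-0.00e+00  1.00e-03 -6.28e+00]
```

View pics/s5c.png

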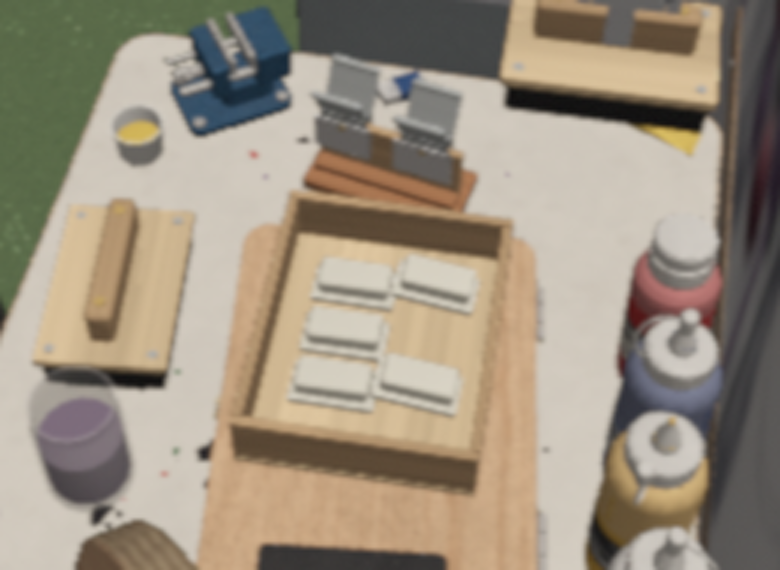

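```bash
python3 -m jog '[[[0,0,0,0,-0.13,0.15,-1],[0,0,0,0,-0.13,0.35,-1],[0,0,0,0,-0.13,0.55,-1],[0,0,0,0,-0.13,0.75,-1],[0,0,0,0,-0.13,0.95,-1]]]' >/dev/null
python3 -m jog '[[[0,0,0,0,0,0.2,-1],[0,0,0,0,0,0.4,-1],[0,0,0,0,0,0.6,-1],[0,0,0,0,0,0.72,-1],[0,0,0,0,0,0.77,-1]]]'|grep -E "pos|^force"
python3 -m jog '[[[0,0,0,0,0,0.03,-1],[0,0,0,0,0,0.05,-1],[0,0,0,0,0,0.06,-1],[0,0,0,0,0,0.06,-1],[0,0,0,0,0,0.06,-1]]]'|grep -E "pos|^force"
```

```text
tool_pos: [426.5, 205.8, 67.4]
force: [-0.2, 0.7, -4.0]
tool_pos: [426.8, 206.8, 64.0]
force: [-0.7, -0.2, -4.5]
```

```bash
python3 -m jog '[[[0,0,0,0,0,0.01,-1],[0,0,0,0,0,0.02,-1],[0,0,0,0,0,0.03,-1],[0,0,0,0,0,0.03,-1],[0,0,0,0,0,0.03,-1]]]'|grep -E "pos|^force"
python3 -m jog '[[[0,0,0,0,0,0.01,-1],[0,0,0,0,0,0.01,-1],[0,0,0,0,0,0.01,-1],[0,0,0,0,0,0.01,-1],[0,0,0,0,0,0.01,-1]]]'|grep -E "pos|^force"
```

```text
tool_pos: [426.4, 206.7, 60.4]
force: [-0.2, 0.2, -3.5]
tool_pos: [426.5, 206.8, 60.0]
force: [-3.7, -1.7, 6.4]
```

```bash
python3 -m jog '[[[0,0,0,0,0,0,0],[0,0,0,0,0,0,0],[0,0,0,0,0,0,0.3],[0,0,0,0,0,0,0.5],[0,0,0,0,0,0,0.5]]]' 40|grep -E "gap|^force"
for i in 1 2; do python3 -m jog '[[[0,0,0,0,0,-0.15,0.5],[0,0,0,0,0,-0.3,0.5],[0,0,0,0,0,-0.5,0.5],[0,0,0,0,0,-0.7,1],[0,0,0,0,0,-0.9,1]]]'|grep pos; done
for i in 1 2; do python3 -m jog '[[[0,0,0,-0.2,0,0,1],[0,0,0,-0.4,0,0,1],[0,0,0,-0.6,0,0,1],[0,0,0,-0.8,0,0,1],[0,0,0,-0.83,0,0,1]]]'>/dev/null; done
python3 - <<'E'
from h import *
st();snap("wrist","w3");crop('w3',220,80,480,280,'w3c',3)
E
```

```text
force: [-0.3, -0.7, -0.3]
finger_gap: 51.4
tool_pos: [426.3, 206.7, 150.4]
tool_pos: [426.3, 206.6, 240.4]
37.55 pos [430.1  39.3 239.5] xax [-0.019  1.    -0.   ] zax [ 0. -0. -1.] F [ 0.3   0.28 -0.11] gap 94.0 ff 0.0 q [ 0.01  0.02  1.8  -0.    1.32 -0.01]
```

View pics/w3c.png

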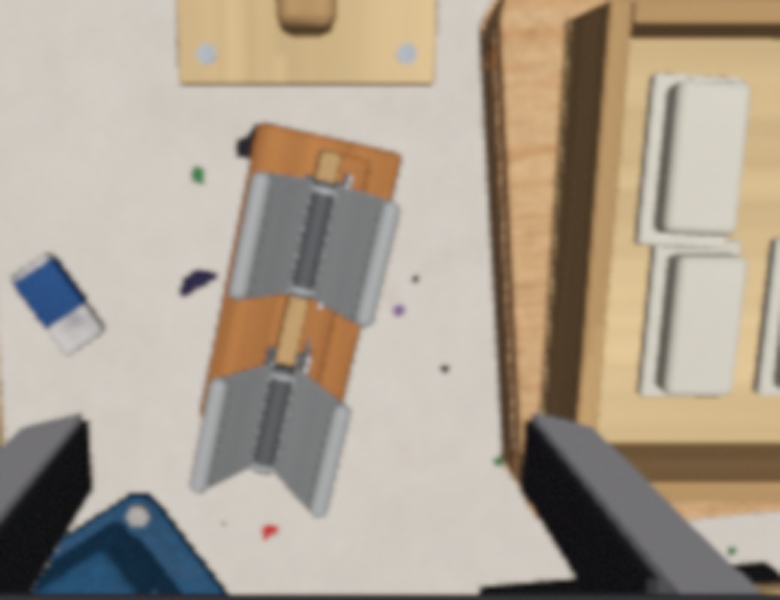

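```bash
python3 - <<'E'
from h import *
K,W=load('w3')
def f(l,z): return np.array([ray(K,W,(220+u/3,80+v/3),z)[:2] for u,v in l])
for n,l in (('far(+y)',[(258,175),(238,298),(392,205),(365,322)]),('near',[(215,380),(197,490),(343,405),(320,515)])):
    a=f(l,114); print(n,a.round().tolist(),'c',a.mean(0).round(1))
    for v in(a[0]-a[1],a[2]-a[3],(a[2]+a[3]-a[0]-a[1])/2):print(np.degrees(np.arctan2(v[1],v[0])).round(1),np.linalg.norm(v).round(1))
b=f([(329,155),(287,362)],68);v=b[0]-b[1];print('board',b.round(),np.degrees(np.arctan2(v[1],v[0])))
b=f([(317,190),(298,285)],75);print(b.round())
print('blanks corner/tray rim inner bl',f([(598,445),(605,60)],104))
E
```

```text
far(+y) [[414.0, 94.0], [407.0, 53.0], [458.0, 86.0], [451.0, 46.0]] c [432.4  69.7]
81.0 41.6
79.3 40.4
-10.5 44.6
near [[399.0, 24.0], [393.0, -17.0], [444.0, 16.0], [437.0, -26.0]] c [418.2  -0.6]
80.8 41.5
80.4 42.2
-10.8 45.3
board [[438. 100.]
 [423.  19.]] 79.75501366443677
[[434.  88.]
 [427.  52.]]
blanks corner/tray rim inner bl [[ 5.38139783e+02 -5.14630820e-01]
 [ 5.27258377e+02  1.33452927e+02]]
```

```bash
cat > fit.py <<'E'
from h import *
from scipy.optimize import least_squares
def pts(p,step=4):
    c,s=np.cos(p[2]),np.sin(p[2]); o=[]
    for hx,hy in((108,88),(100,80)):
        for t in np.arange(-1,1.001,.04):
            o+=[(hx*t,hy),(hx*t,-hy),(hx,hy*t),(-hx,hy*t)]
    o=np.array(o); return np.c_[p[0]+c*o[:,0]-s*o[:,1],p[1]+s*o[:,0]+c*o[:,1],np.full(len(o),104.)]
def fit(names,rois,p0=(636,70,0)):
    V=[]
    for n in names:
        im=cv2.imread(f'pics/{n}.png'); e=cv2.Canny(im,40,100); x0,y0,x1,y1=rois[n]; m=np.zeros_like(e); m[y0:y1,x0:x1]=1
        dt=cv2.distanceTransform(255-e*m,cv2.DIST_L2,5); V.append((*load(n),dt,rois[n]))
    def res(p,cap=8):
        r=[]
        for K,W,dt,(x0,y0,x1,y1) in V:
            P=pts(p); C=P@W[:3,:3].T+W[:3,3]; q=np.c_[C[:,0],-C[:,1],-C[:,2]]@K.T; q=(q[:,:2]/q[:,2:]).astype(np.float32)
            d=cv2.remap(dt,q[:,0].reshape(-1,1),q[:,1].reshape(-1,1),cv2.INTER_LINEAR).ravel()
            ins=(q[:,0]>x0)&(q[:,0]<x1-1)&(q[:,1]>y0)&(q[:,1]<y1-1); r.append(np.where(ins,np.minimum(d,cap),0)*abs(K[0,0])/abs(K[0,0]))
        return np.concatenate(r)
    best=None
    for dx in(-12,-6,0,6,12):
        for dy in(-12,-6,0,6,12):
            for a in(-.05,0,.05):
                o=least_squares(res,np.array(p0)+[dx,dy,a],x_scale=[1,1,.01],diff_step=1e-3,loss='soft_l1')
                if best is None or o.cost<best.cost:best=o
    return best
if __name__=='__main__':
    for ns in(['s5'],['w3'],['s5','w3']):
        b=fit(ns,{'s5':(240,150,380,290),'w3':(380,0,640,245)}); print(ns,b.x[:2].round(1),np.degrees(b.x[2]).round(2),b.cost.round(1))
E
python3 fit.py
```

```text
['s5'] [1246.4  131.1] 0.0 0.0
['w3'] [439.9 657. ] 0.0 0.0
['s5', 'w3'] [ -0.3 113.2] 0.0 0.0
```

```bash
python3 - <<'E'
s=open('fit.py').read()
s=s.replace("np.where(ins,np.minimum(d,cap),0)*abs(K[0,0])/abs(K[0,0])","np.where(ins,np.minimum(d,cap),cap)")
s=s.replace("from scipy.optimize import least_squares","from scipy.optimize import minimize")
s=s.replace("o=least_squares(res,np.array(p0)+[dx,dy,a],x_scale=[1,1,.01],diff_step=1e-3,loss='soft_l1')","q0=np.array(p0)+[dx,dy,a]; o=minimize(lambda p:res(p).mean(),q0,method='Nelder-Mead',options=dict(initial_simplex=[q0,q0+[5,0,0],q0+[0,5,0],q0+[0,0,.02]],maxiter=150))")
s=s.replace("o.cost<best.cost","o.fun<best.fun").replace("b.cost.round(1)","round(b.fun,2)").replace("(-12,-6,0,6,12)","(-8,0,8)")
open('fit.py','w').write(s)
E
python3 fit.py
```

```text
['s5'] [635.3  67.1] 0.97 0.47
['w3'] [635.5  67.4] 0.77 1.92
['s5', 'w3'] [635.4  67.4] 0.79 1.2
```

```bash
python3 - <<'E'
from h import *
go([432.4,69.7,107],80); go([432.4,69.7,140],80)
E
```

```text
shift [0.297 0.029 1.325]
turn [ 0.    -0.     0.387]
turn [ 0.     0.    -5.896]
shift [0.297 0.029 0.995]
turn [ 0.    -0.     0.387]
turn [ 0.     0.    -5.896]
```

```bash
python3 -m jog '[[[0,0,0.1,0.1,0.03,0,1],[0,0,0.2,0.2,0.03,0,1],[0,0,0.3,0.3,0.03,0,1],[0,0,0.39,0.3,0.03,0.1,1],[0,0,0.39,0.3,0.03,0.3,1]]]' 20 >/dev/null
python3 -m jog '[[[0,0,0,0,0,0.2,1],[0,0,0,0,0,0.4,1],[0,0,0,0,0,0.6,1],[0,0,0,0,0,0.8,1],[0,0,0,0,0,1,1]]]'|grep -E "pos|^force"
python3 -m jog '[[[0,0,0,0,0,0.03,0.2],[0,0,0,0,0,0.03,0.2],[0,0,0,0,0,0.03,0.2],[0,0,0,0,0,0.03,0.2],[0,0,0,0,0,0.03,0.2]]]'|grep -E "pos|force|gap"
python3 -m jog '[[[0,0,0,0,0,0,-0.34],[0,0,0,0,0,0,-0.34],[0,0,0,0,0,0,-0.34],[0,0,0,0,0,0,-0.34],[0,0,0,0,0,0,-0.34]]]'|grep -E "pos|force|gap"
python3 -m jog '[[[0,0,0,0,0,0,-0.34],[0,0,0,0,0,0,-0.34],[0,0,0,0,0,0,-0.34],[0,0,0,0,0,0,-0.34],[0,0,0,0,0,0,-0.34]]]'|grep -E "pos|force|gap"
```

```text
tool_pos: [432.3, 72.0, 108.5]
force: [0.6, 0.5, 1.3]
tool_pos: [432.9, 71.0, 107.5]
force: [0.3, -0.5, 0.6]
finger_gap: 63.9
finger_force: 0.0
tool_pos: [432.3, 70.8, 106.5]
force: [0.0, 0.9, -0.8]
finger_gap: 32.5
finger_force: 7.2
tool_pos: [432.4, 70.8, 106.5]
force: [-0.9, -0.4, 0.8]
finger_gap: 31.0
finger_force: 7.8
```

```bash
python3 -m jog '[[[0,0,0,0,0,-0.1,-0.34],[0,0,0,0,0,-0.25,-0.34],[0,0,0,0,0,-0.45,-0.34],[0,0,0,0,0,-0.65,-0.34],[0,0,0,0,0,-0.8,-0.34]]]'|grep -E "pos|force|gap"
python3 -m jog '[[[0,0,-0.1,0,0,0,-0.34],[0,0,-0.2,0,0,0,-0.34],[0,0,-0.3,0,0,0,-0.34],[0,0,-0.38,0,0,0,-0.34],[0,0,-0.38,0,0,0,-0.34]]]'|grep -E "pos|force|gap"
python3 - <<'E'
from h import *
st(); go([530.8,106,186],90.8)
E
```

```text
tool_pos: [432.5, 70.8, 188.6]
force: [-0.1, 0.4, -0.2]
finger_gap: 30.9
finger_force: 7.3
tool_pos: [432.3, 70.8, 187.1]
force: [0.2, 0.3, -0.3]
finger_gap: 31.2
finger_force: 7.3
40.52 pos [432.3  70.8 187.1] xax [-0.018  1.     0.   ] zax [ 0.  0. -1.] F [ 0.18  0.28 -0.29] gap 31.2 ff 7.3 q [ 0.08  0.08  1.86 -0.    1.2   0.06]
shift [0.334 0.991 0.011]
turn [ 0.001 -0.     0.008]
turn [ 0.000e+00  1.000e-03 -6.275e+00]
```

```bash
python3 -m jog '[[[0,0,0,0.05,0.15,0,-0.34],[0,0,0,0.15,0.4,0,-0.34],[0,0,0,0.24,0.7,0,-0.34],[0,0,0,0.31,0.9,0,-0.34],[0,0,0,0.33,0.99,0,-0.34]]]'|grep -E "pos|gap"
python3 - <<'E'
from fit import *
snap("scene","s6");snap("side","d2");snap("wrist","w4")
b=fit(['s6'],{'s6':(240,150,380,290)});print(b.x,b.fun)
a=cv2.imread('pics/d2.png')[130:300,200:460];c=cv2.imread('pics/w4.png')[40:300,150:490]
a=cv2.resize(a,(400,262));c=cv2.resize(c,(400,306));o=np.zeros((306,800,3),np.uint8);o[:262,:400]=a;o[:,400:]=c;cv2.imwrite('pics/m1.png',o);st()
E
```

```text
tool_pos: [532.5, 106.2, 186.5]
finger_gap: 31.1
[6.35370346e+02 6.71631629e+01 1.69274351e-02] 0.667816698551178
41.08 pos [530.6 105.4 186.2] xax [-0.015  1.    -0.   ] zax [-0.001 -0.    -1.   ] F [ 0.81  0.02 -0.82] gap 31.2 ff 7.3 q [ 0.13  0.31  1.59 -0.    1.24  0.11]
```

View pics/m1.png

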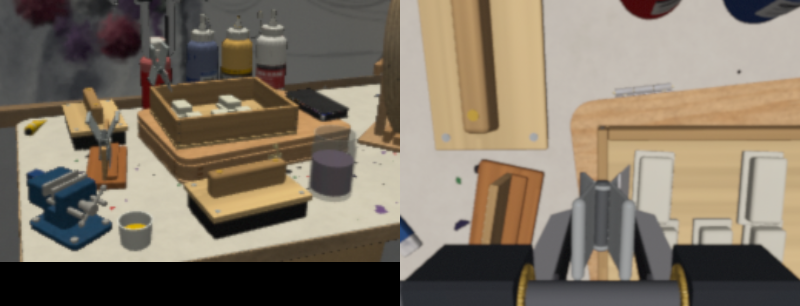

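```bash
python3 -m jog '[[[0,0,0,0,0,0.1,-0.34],[0,0,0,0,0,0.2,-0.34],[0,0,0,0,0,0.3,-0.34],[0,0,0,0,0,0.38,-0.34],[0,0,0,0,0,0.43,-0.34]]]'|grep -E "pos|^force|gap"
python3 -m jog '[[[0,0,0,0,0,0,-0.34],[0,0,0,0,0,0,-0.2],[0,0,0,0,0,0,0],[0,0,0,0,0,0,0.3],[0,0,0,0,0,0,0.6]]]'|grep -E "pos|^force|gap"
python3 -m jog '[[[0,0,0,0,0,0,0.6],[0,0,0,0,0,0,0.6],[0,0,0,0,0,-0.1,0.6],[0,0,0,0,0,-0.3,0.6],[0,0,0,0,0,-0.5,0.6]]]'|grep -E "pos|^force|gap"
python3 -m jog '[[[0,0,0,0,0,-0.2,0.6],[0,0,0,0,0,-0.4,0.6],[0,0,0,0,0,-0.4,0.6],[0,0,0,0,0,-0.4,1],[0,0,0,0,0,-0.4,1]]]'|grep -E "pos|^force|gap"
python3 - <<'E'
from h import *
go([418.2,-0.6,190],80)
E
```

```text
tool_pos: [530.2, 105.2, 142.0]
force: [1.0, -2.9, 6.4]
finger_gap: 31.1
tool_pos: [530.9, 105.4, 143.7]
force: [0.3, -0.2, 0.0]
finger_gap: 54.1
tool_pos: [530.5, 105.3, 194.5]
force: [-0.0, -0.4, 0.6]
finger_gap: 75.2
tool_pos: [530.5, 105.3, 233.0]
force: [0.3, -0.9, -0.4]
finger_gap: 85.3
shift [-1.041 -1.139  0.431]
turn [-0.001  0.     0.381]
turn [-0.000e+00 -2.000e-03 -5.902e+00]
```

```bash
python3 -m jog '[[[0,0,0,-0.1,-0.1,0,1],[0,0,0,-0.3,-0.3,0,1],[0,0,0,-0.55,-0.55,0,1],[0,0,0,-0.8,-0.8,0,1],[0,0,0,-1,-1,0,1]]]' 20 >/dev/null
python3 -m jog '[[[0,0,0.1,-0.04,-0.1,0,1],[0,0,0.2,-0.04,-0.14,0.1,1],[0,0,0.3,-0.04,-0.14,0.2,1],[0,0,0.38,-0.04,-0.14,0.3,1],[0,0,0.38,-0.04,-0.14,0.43,1]]]'|grep -E "pos|^force"
python3 -m jog '[[[0,0,0,0,0,0.2,1],[0,0,0,0,0,0.4,1],[0,0,0,0,0,0.6,1],[0,0,0,0,0,0.75,1],[0,0,0,0,0,0.83,1]]]'|grep -E "pos|^force"
python3 -m jog '[[[0,0,0,0,0,0,0.2],[0,0,0,0,0,0,0.2],[0,0,0,0,0,0,0.2],[0,0,0,0,0,0,0.2],[0,0,0,0,0,0,0.2]]]'|grep -E "pos|force|gap"
for i in 1 2; do python3 -m jog '[[[0,0,0,0,0,0,-0.34],[0,0,0,0,0,0,-0.34],[0,0,0,0,0,0,-0.34],[0,0,0,0,0,0,-0.34],[0,0,0,0,0,0,-0.34]]]'|grep -E "pos|force|gap"; done
```

```text
tool_pos: [418.1, -0.5, 189.6]
force: [1.1, -0.1, 0.0]
tool_pos: [417.1, -0.3, 105.1]
force: [-0.1, -0.3, -0.2]
tool_pos: [418.8, -0.4, 108.1]
force: [-0.0, 0.4, 0.3]
finger_gap: 64.3
finger_force: 0.0
tool_pos: [418.4, -0.4, 107.5]
force: [-0.4, -0.7, -0.8]
finger_gap: 32.5
finger_force: 7.2
tool_pos: [418.4, -0.4, 107.5]
force: [-0.5, -0.4, -0.9]
finger_gap: 31.0
finger_force: 7.3
```

```bash
python3 -m jog '[[[0,0,0,0,0,-0.1,-0.34],[0,0,0,0,0,-0.25,-0.34],[0,0,0,0,0,-0.45,-0.34],[0,0,0,0,0,-0.65,-0.34],[0,0,0,0,0,-0.8,-0.34]]]'|grep -E "pos|gap"
python3 -m jog '[[[0,0,-0.1,0,0,0,-0.34],[0,0,-0.2,0,0,0,-0.34],[0,0,-0.3,0,0,0,-0.34],[0,0,-0.38,0,0,0,-0.34],[0,0,-0.38,0,0,0,-0.34]]]'|grep -E "pos|force|gap"
python3 - <<'E'
from fit import *
snap("scene","s7");b=fit(['s7'],{'s7':(240,150,380,290)});print(b.x,b.fun)
p=b.x;c,s=np.cos(p[2]),np.sin(p[2]);t=[p[0]-104*c+40*s,p[1]-104*s-40*c,187]
print(t);go(t,90+np.degrees(p[2]))
E
```

```text
tool_pos: [418.6, -0.4, 189.0]
finger_gap: 30.8
tool_pos: [418.4, -0.4, 187.4]
force: [-1.4, 1.0, -1.2]
finger_gap: 30.8
finger_force: 7.3
[6.35341903e+02 6.69458817e+01 1.70401836e-02] 0.43874314427375793
[np.float64(532.0385760555982), np.float64(25.179595569789896), 187]
shift [0.239 1.14  0.004]
turn [-0.    -0.    -0.003]
turn [-0.    0.    6.28]
```

```bash
python3 -m jog '[[[0,0,0,0.05,0.15,0,-0.34],[0,0,0,0.15,0.4,0,-0.34],[0,0,0,0.2,0.65,0,-0.34],[0,0,0,0.24,0.85,0,-0.34],[0,0,0,0.24,1,0,-0.34]]]'>/dev/null
python3 -m jog '[[[0,0,0,0,0.06,0,-0.34],[0,0,0,0,0.11,0,-0.34],[0,0,0,0,0.14,0,-0.34],[0,0,0,0,0.14,0,-0.34],[0,0,0,0,0.14,0,-0.34]]]'|grep -E "pos|gap"
python3 -m jog '[[[0,0,0,0,0,0.1,-0.34],[0,0,0,0,0,0.2,-0.34],[0,0,0,0,0,0.3,-0.34],[0,0,0,0,0,0.38,-0.34],[0,0,0,0,0,0.43,-0.34]]]'|grep -E "pos|^force|gap"
python3 -m jog '[[[0,0,0,0,0,0,-0.34],[0,0,0,0,0,0,-0.2],[0,0,0,0,0,0,0],[0,0,0,0,0,0,0.3],[0,0,0,0,0,0,0.6]]]'|grep -E "pos|^force|gap"
python3 -m jog '[[[0,0,0,0,0,0,0.6],[0,0,0,0,0,0,0.6],[0,0,0,0,0,-0.1,0.6],[0,0,0,0,0,-0.3,0.6],[0,0,0,0,0,-0.5,0.6]]]'|grep -E "pos|^force|gap"
python3 -m jog '[[[0,0,0,-0.2,0,-0.2,0.6],[0,0,0,-0.4,-0.1,-0.4,0.6],[0,0,0,-0.6,-0.3,-0.4,0.6],[0,0,0,-0.8,-0.5,-0.4,1],[0,0,0,-1,-0.7,-0.4,1]]]'|grep -E "pos|^force|gap"
python3 - <<'E'
from fit import *
snap("scene","s8");snap("side","d3");b=fit(['s8'],{'s8':(240,150,380,290)});print(b.x,b.fun)
a=cv2.imread('pics/s8.png')[110:300,190:450];c=cv2.imread('pics/d3.png')[130:300,200:460]
a=cv2.resize(a,(400,292));c=cv2.resize(c,(400,262));o=np.zeros((292,800,3),np.uint8);o[:,:400]=a;o[:262,400:]=c;cv2.imwrite('pics/m2.png',o)
E
```

```text
tool_pos: [531.6, 25.3, 187.6]
finger_gap: 31.3
tool_pos: [531.7, 25.4, 143.0]
force: [2.1, -1.4, 3.7]
finger_gap: 31.3
tool_pos: [532.2, 25.4, 144.7]
force: [-0.6, 0.0, 0.1]
finger_gap: 54.2
tool_pos: [531.8, 25.4, 195.5]
force: [0.2, 0.4, 0.1]
finger_gap: 75.2
tool_pos: [462.7, -76.4, 235.4]
force: [0.3, -0.0, -0.2]
finger_gap: 85.2
[6.35332424e+02 6.70716592e+01 1.57941399e-02] 0.519656777381897
```

View pics/m2.png

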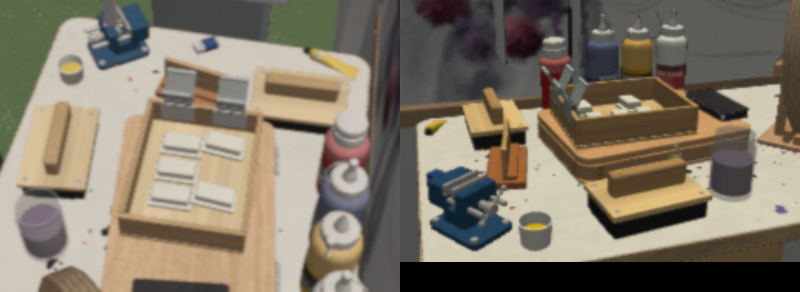

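```bash
python3 -m jog '[[[0,0,0,0,0,0,1],[0,0,0,0,0,0,1],[0,0,0,0,0,0,1],[0,0,0,0,0,0,1],[0,0,0,0,0,0,1]]]'>/dev/null; python3 -c "
from cell import arm
print(arm.hand_in())"
```

```text
the job is handed in; nothing more can be done
None
```

I handed the job in (no verdict came back): the last pictures show five blanks in the tray, both moulds mouth down on the table and both tag clips on the tray's robot-side wall. I take the moulds to be empty because they got no lighter on further shaking; I did not see their undersides.

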